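# Put the packing bench's stray supplies away

## Task

Clear the stray supplies off the packing bench. Slip the two rolls of tape over the wooden spindle, the larger roll at the bottom and the smaller on top, pressing each one down once it is on so that you feel it lie flat, the large one before the small one is added. Put the two stray boxes of staples and the stray marker pen into the trays that already hold one of their kind, each lying flat on the tray's floor, and leave those already there lying flat in their trays.

Things in the scene. Friction and masses are not known exactly. Their poses are not given: they have to be found in the camera images.
- roll_large_centre (a point): The larger roll of brown packing tape, lying flat on the bench: outside diameter 62 mm, 25 mm high, hole 25 mm in diameter through the middle. The point is its centre (half-way up, in the hole), z axis along the hole.
- roll_small_centre (a point): The smaller roll of the same brown tape, lying flat on the bench: outside diameter 48 mm, 19 mm high, hole 25 mm in diameter. The point is its centre, z axis along the hole.
- box_a_centre (a point): One of two alike stray boxes of staples lying on the bench: white card box 60 x 36 x 28 mm (x, y, z), a grey band round its foot and the outline of a staple on top. The point is its centre, x axis along its 60 mm length, z axis up.
- box_b_centre (a point): The other stray box of staples on the bench, the same as the first (60 x 36 x 28 mm); the point is its centre, x axis along its length, z axis up.
- marker_centre (a point): The stray marker pen lying on the bench: square barrel 110 mm long and 20 x 20 mm across, aluminium with a black cap. The point is its centre, x axis along its length towards the cap.
- spindle: Fixed turned-wood spindle: a round base 110 mm in diameter and 12 mm thick with an upright dowel 14 mm in diameter in its middle, whose tapered tip is 68 mm above the bench. Origin on the dowel's axis at bench height, z axis up. The large roll lies flat with its underside on the base 12 mm above the bench, the small one on top of it at 37 mm. A press of about 5 N on each roll is plenty: with the open or closed fingertips from above, or with the roll still held.
- box_tray: Fixed cardboard tray for boxes of staples, 140 x 230 x 22 mm (x, y, z), walls and floor 5 mm thick. Origin at the middle of its underside, on the bench, long side along its y axis. One box of staples already lies at its -y end, about 75 mm from the middle, with its length along y; the rest of the floor (the middle and the +y end) is free for the two stray boxes.
- marker_tray: Fixed grey plastic tray for marker pens, 120 x 170 x 22 mm (x, y, z), walls and floor 5 mm thick. Origin at the middle of its underside, on the bench, long side along its y axis. One marker already lies in it along y, about 36 mm from the middle on the -x side; the rest is free.
- box_in_tray_centre (a point): The loose box of staples already in the cardboard tray, the same size as the stray ones (60 x 36 x 28 mm); the point is its centre, x axis along its length.
- marker_in_tray_centre (a point): The loose marker already in the grey tray, the same as the stray one (110 x 20 x 20 mm); the point is its centre, x axis along its length.

How it is judged:
By the outcome, as a careful person would: the job done as asked, in the order asked, and still so for the second after the job is handed in, with the robot touching nothing.
It also fails if it takes over 128 s, if anything falls off the work surface, if the arm or the gripper's body presses on something with over 40 N, if the wrist force passes 120 N, or if a joint passes its speed limit or range.

## Robot

A 6-joint arm with a two-finger parallel gripper is mounted at the origin on the work surface. World frame = base frame: x ahead of the robot, y to its left, z up, the work surface at z = 0. Lengths are in m, angles in rad, forces in N, time in s.
With the tool pointing down it reaches from about 0.35 to 0.775 m from the base axis. Payload 5.5 kg.
Tool frame: the origin (TCP) lies midway between the tips of the shut fingers; the grasp point (between the pads) lies 19 mm behind it; z points along the fingers, y is the line along which they close (so a half turn about z gives the same grasp; the last joint's range is limited). The gripper opens to 85 mm and grips with 20 to 120 N. Pads are 22 mm wide; open, the fingers measure 114 mm over their backs; the gripper's body (76 mm by 85 mm) begins 54 mm behind the grasp point. The pads swing forward as they close: fully open they stand 13 mm farther back than shut.
Start: joints at [1.137, 0.313, 0.046, 1.304, 0, 1.431], TCP at [0.167, 0.55, 0.201] pointing down, gripper open.
Joint ranges: [-2.76, 2.76], [-0.86, 1.69], [-1.03, 1.26], [-2.2, 2.34], [-1.47, 1.5], [-3.14, 3.14]. Speed limits (rad/s): [2.57, 2.57, 3.14, 3.14, 3.14, 3.14].

## Interface

Orientations are given as a unit quaternion [w, x, y, z].
In Python, from workcell import telemetry, imaging, env gives the robot as it stands. The module is installed in compiled form; this text tells all that it offers.
- The arm moves only by the tool step_arm, never from a script. Its argument "moves" is a list of rows, each a list of 3 entries, a list of its own where there are three numbers: the shift along the tool's x, y, z in mm, then the turn, a rotation vector about the tool's x, y, z in rad, then the finger opening in mm, from 0 to 85.4. A call has 1 to 8 rows; each row is the pose to reach, as a shift and turn from the pose commanded when the call began, along the tool's axes at that moment; what a row does not reach only later rows make up. A row lasts 1/12 s, in which the tool goes at most 41.7 mm and 7.16 degrees, less where a joint would pass 70% of its speed; a pose out of reach is approached as far as the arm can. A call with a gripper value outside its range is refused whole. The fingers move at their own pace and stop on an object; "grip_force" is the grip in N (left out, the last holds). Time passes only in rows, so rows that repeat a pose let the fingers close. It gives the time, the measured TCP pose, the force, the opening and the grip force at its end, in the units of the state.
- telemetry.get_state(): the state, without advancing time (a new reading comes with each control period).
- imaging.read_camera(name): name is "scene" or "top"; returns the picture (420x560x3 uint8, red, green, blue); there is no depth.
- imaging.camera_params(name): a dict with "camera_matrix" (3x3 intrinsics, pixels), "pose" (4x4, takes a point from camera to world coordinates). Camera axes: x right, y up, looking along -z (the intrinsics and any distortion apply to the point x, -y, -z); pixel columns grow to the right and rows downward; lengths in m; the calibration is good to about 2 mm. A picture is of the moment at which its call begins. camera_params takes no time and is no camera call.
- env.hand_in(): hands the job in; it is judged then, once.
The state is a dict: "clock": time; "joint_pos": joint angles; "qvel": joint speeds; "tau": joint torques, N m; "tcp_pos": TCP position; "orientation": TCP orientation; "wrist_force": force on the tool from outside, world axes, zero at the start; "ft_torque": the same for the moment, N m; "finger_gap": finger opening in m; "grip_force": force on a finger pad.
Only numpy, scipy, OpenCV 4.12 (cv2) and the standard library are available. Lean on these libraries where they do the work, as an engineer would, in place of code of your own. Each camera call takes 0.05 s, during which the arm holds its last target. There are 200 camera calls.

## Working session

There is one attempt and no reset: what is moved stays moved. The work goes in short steps, Python scripts to look and compute and a tool call to move; the robot and the scene stay as the last step left them, time stands still between calls to the robot, and variables do not carry over. Pictures are saved under pics/ and viewed, at most 14 in all, crops included, and the job is handed in when it is done.

Besides the shell and the picture viewer there is one more tool, called in YAML: its name, and indented under it one key for each argument. step_arm: Moves the arm, as the interface text tells. Its arguments: {"type":"object","properties":{"moves":{"type":"array"},"grip_force":{"type":"number"}},"required":["moves"]}

```bash
mkdir -p pics; python3 - <<'E'
from workcell import telemetry, imaging
import cv2,numpy as np
np.set_printoptions(precision=4,suppress=True)
for n in("top","scene"):
    cv2.imwrite(f"pics/{n}0.png",imaging.read_camera(n)[:,:,::-1])
    p=imaging.camera_params(n);print({k:np.array(v) if k!='x' else v for k,v in p.items()})
print(telemetry.get_state())
E
```

```text
{'camera_matrix': array([[475.0703,   0.    , 275.5173],
       [  0.    , 475.0703, 208.9119],
       [  0.    ,   0.    ,   1.    ]]), 'pose': array([[ 0.0049,  0.985 , -0.1727,  0.3254],
       [-0.9998,  0.0012, -0.0217, -0.0022],
       [-0.0212,  0.1727,  0.9847,  0.9586],
       [ 0.    ,  0.    ,  0.    ,  1.    ]])}
{'camera_matrix': array([[456.0804,   0.    , 284.0951],
       [  0.    , 456.0804, 211.0495],
       [  0.    ,   0.    ,   1.    ]]), 'pose': array([[ 0.4144, -0.771 ,  0.4836,  1.0013],
       [ 0.9101,  0.3473, -0.2262, -0.227 ],
       [ 0.0065,  0.5339,  0.8455,  0.9413],
       [ 0.    ,  0.    ,  0.    ,  1.    ]])}
{'clock': 0.1, 'joint_pos': array([ 1.1374,  0.3139,  0.0451,  1.3036, -0.    ,  1.4312]), 'qvel': array([ 0.0018, -0.0017,  0.0032, -0.0012, -0.0018,  0.0006]), 'tau': array([  0.0042, -48.1724,  29.9245,   0.0128,  -0.0001,   0.    ]), 'tcp_pos': array([0.1663, 0.5499, 0.2004]), 'orientation': array([-0.0002,  0.1464,  0.9892, -0.0008]), 'wrist_force': array([0.3474, 0.6615, 0.365 ]), 'ft_torque': array([-0.0403, -0.0239, -0.0257]), 'grip_force': 0.0, 'finger_gap': 0.08532452874623653}
```

View pics/top0.png

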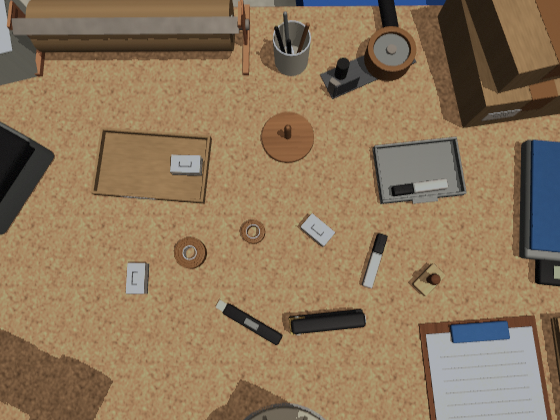

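View pics/scene0.png

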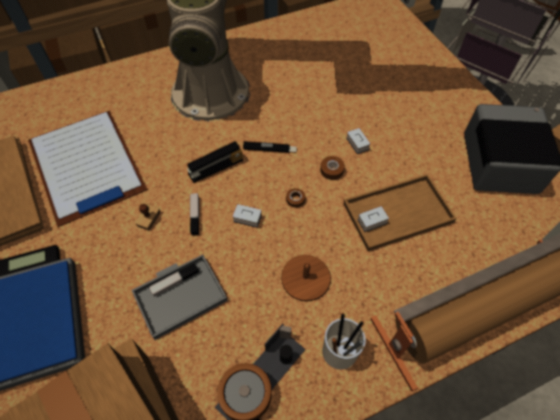

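Top view: rolls at (190,253) and (253,232), boxes at (136,278) and (318,230), stray marker at (375,260), spindle at (288,136), box tray at (153,166), marker tray at (419,170). The pen at (250,322) and stapler at (328,321) are distractors. The scene view agrees. Next I'll measure with masks.

```bash
cat > h.py <<'E'
from workcell import telemetry, imaging
import cv2,numpy as np
np.set_printoptions(precision=4,suppress=True)
def ray(n,uv):
    p=imaging.camera_params(n);K=np.array(p["camera_matrix"]);T=np.array(p["pose"])
    d=np.linalg.inv(K)@np.array([uv[0],uv[1],1.]);return T[:3,3],T[:3,:3]@(d*[1,-1,-1])
def plane(n,uv,z):
    o,d=ray(n,uv);return (o+d*(z-o[2])/d[2])
def proj(n,X):
    p=imaging.camera_params(n);K=np.array(p["camera_matrix"]);T=np.array(p["pose"])
    c=T[:3,:3].T@(np.array(X)-T[:3,3]);c=K@(c*[1,-1,-1]);return c[:2]/c[2]
def blob(mask,seed):
    """component whose pixels are nearest to seed"""
    k,l,s,c=cv2.connectedComponentsWithStats(mask.astype(np.uint8))
    big=[i for i in range(1,k) if s[i,4]>25]
    i=min(big,key=lambda i:np.min(np.hypot(*(np.argwhere(l==i)[:,::-1]-seed).T)))
    return (l==i).astype(np.uint8)
def hull(m):
    return cv2.convexHull(np.argwhere(m)[:,::-1].astype(np.float32))
def meas(n,img,kind,seed,z,r=40):
    """centre, length, width, yaw of a thing, its outline cast on plane z"""
    h=cv2.cvtColor(img,cv2.COLOR_RGB2HSV).astype(int);H,S,V=h[...,0],h[...,1],h[...,2]
    m={'white':(S<70)&(V>100),'marker':((S<70)&(V>110))|(V<50),'roll':(V<125)&(S>60)|(S<75),'disc':(V<150)}[kind]
    w=np.zeros(m.shape,bool);x,y=map(int,seed);w[max(0,y-r):y+r,max(0,x-r):x+r]=1
    m=cv2.morphologyEx((m&w).astype(np.uint8),cv2.MORPH_CLOSE,np.ones((3,3)))
    b=blob(m,seed);P=np.array([plane(n,q[0],z)[:2] for q in hull(b)],np.float32)*1000
    (c,s,a)=cv2.minAreaRect(P)
    if s[0]<s[1]:s=s[::-1];a+=90
    return np.array(c),np.array(s),(a+90)%180-90,int(b.sum())
E
python3 - <<'E'
from h import *
I={n:imaging.read_camera(n) for n in("top","scene")}
# name: kind, top seed, scene seed, mid z
L=dict(boxA=('white',(136,278),(358,140),.014),boxB=('white',(318,230),(247,215),.014),boxT=('white',(186,164),(373,218),.019),
 marker=('marker',(374,265),(195,213),.010),rollL=('roll',(190,253),(333,167),.0125),rollS=('roll',(253,232),(296,197),.0095),disc=('disc',(280,145),(300,285),.012))
for k,(kind,a,b,z) in L.items():
    for n,s in(("top",a),("scene",b)): print(k,n,*meas(n,I[n],kind,s,z,36))
print("dowel tip",plane("top",(288,127),.068),plane("scene",(306.5,263),.068))
print("boxtray",[plane("top",q,.022)[:2] for q in[(105,131),(211,136),(206,202),(94,197)]])
print("mtray",[plane("top",q,.022)[:2] for q in[(374,147),(457,139),(465,194),(380,202)]])
v=cv2.resize(I["top"][120:310,80:480],None,fx=2,fy=2,interpolation=cv2.INTER_CUBIC)
cv2.imwrite("pics/z1.png",v[:,:,::-1])
E
```

```text
boxA top [351.913  293.7445] [58.8681 41.5061] 0.20673899352550507 578
boxA scene [341.8151 297.5365] [63.8876 40.7282] -0.326171875 263
boxB top [449.9393 -65.4358] [61.7511 37.3589] 49.610084533691406 574
boxB scene [439.8302 -63.1143] [62.8584 40.1334] 51.824317932128906 363
boxT top [583.5189 203.3431] [63.7618 40.1716] 87.73652648925781 547
boxT scene [574.0115 206.7733] [64.1274 39.4815] 88.13301849365234 374
marker top [ 389.1498 -177.5721] [109.086  21.296] -18.078399658203125 577
marker scene [ 386.3604 -177.0157] [115.057   16.6042] -18.27117919921875 299
rollL top [402.8765 189.2526] [64.3244 62.3575] -88.2671480178833 692
rollL scene [402.2295 190.103 ] [77.7703 66.4408] -26.891326904296875 517
rollS top [445.6956  66.913 ] [50.5268 46.6541] -89.84414666891098 361
rollS scene [446.8005  64.3445] [56.2932 49.2369] -24.611343383789062 317
disc top [643.0012  -3.6337] [111.5305 111.3527] 62.6853141784668 2205
disc scene [646.5145  -6.3051] [114.0031 113.4894] -14.465171813964844 1989
dowel tip [ 0.6448 -0.0062  0.068 ] [ 0.6394 -0.004   0.068 ]
boxtray [array([0.6536, 0.3737]), array([0.6423, 0.1524]), array([0.5036, 0.1585]), array([0.5137, 0.3867])]
mtray [array([ 0.6181, -0.1818]), array([ 0.6347, -0.3508]), array([ 0.5203, -0.3597]), array([ 0.5039, -0.1902])]
```

View pics/z1.png

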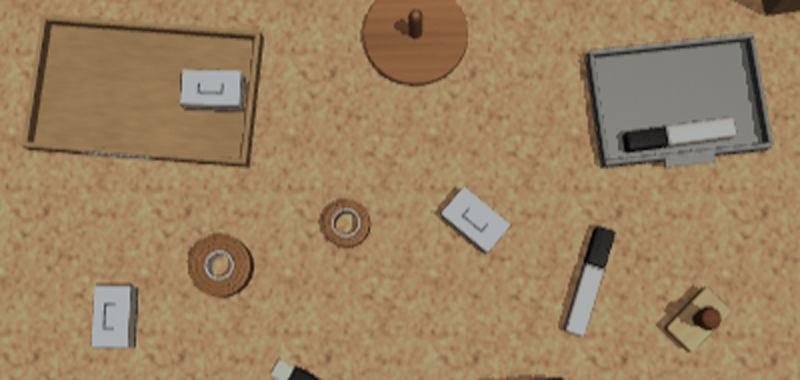

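The zoomed picture shows the same layout more clearly. The two views agree once box tops are taken at 28 mm. In mm:

| Thing | Position | Yaw |
|---|---|---|
| Box A | (352, 289.5) | 0° |
| Box B | (448, -65) | 50.5° |
| Box already in tray | (580, 200) | about 88° |
| Large roll | (402.5, 189.5) | n/a |
| Small roll | (446, 66) | n/a |
| Spindle | (643.5, -5) | n/a |
| Box tray | (578, 268) | -2.7° |
| Marker | (389, -177) | -18° |
| Marker tray | (569, -270.5) | 5.5° |

```bash
cat > go.py <<'E'
import sys
from h import *
from scipy.spatial.transform import Rotation as R
def go(*a):
    "targets x y z(mm) yaw_y(deg); print shift (mm) and turn (rad) in tool axes from the present pose, then from each other"
    s=telemetry.get_state();q=s["orientation"];r=R.from_quat([q[1],q[2],q[3],q[0]]);p=s["tcp_pos"]*1000
    for i in range(0,len(a),4):
        t=np.array(a[i:i+3],float);w=np.radians(float(a[i+3]))
        y=np.array([np.cos(w),np.sin(w),0]);z=np.array([0,0,-1.]);T=R.from_matrix(np.c_[np.cross(y,z),y,z])
        print(t,a[i+3],"shift",r.inv().apply(t-p).round(1),"turn",(r.inv()*T).as_rotvec().round(3));p,r=t,T
    print("t",s["clock"],"F",s["wrist_force"],"gap",s["finger_gap"])
if __name__=="__main__":go(*sys.argv[1:])
E
python3 go.py 402.5 189.5 130 90
```

```text
[402.5 189.5 130. ] 90 shift [-330.4 -276.6   70.9] turn [-0.001 -0.    -0.294]
t 0.2 F [ 0.3039 -0.0046  0.0423] gap 0.0849583509992506
```

step_arm:
  moves:
    - [[-25,-20,5],[0,0,-0.03],85]
    - [[-55,-45,12],[0,0,-0.06],85]
    - [[-85,-70,18],[0,0,-0.09],85]
    - [[-115,-95,25],[0,0,-0.12],85]
    - [[-145,-120,32],[0,0,-0.15],85]
    - [[-170,-142,38],[0,0,-0.2],85]
    - [[-190,-159,42],[0,0,-0.25],85]
    - [[-200,-168,44],[0,0,-0.294],85]

```text
clock: 0.87
tcp_pos: [0.3101, 0.3289, 0.1565]
orientation: [-0.0, 0.0, 1.0, -0.001]
wrist_force: [-0.7, 1.3, 0.8]
finger_gap: 0.0852
grip_force: 0.0
```

```bash
python3 go.py 402.5 189.5 130 90
```

```text
[402.5 189.5 130. ] 90 shift [ -92.4 -139.4   26.7] turn [-0.001 -0.001 -0.   ]
t 0.8667 F [-0.6512  1.3174  0.7691] gap 0.08521046093759531
```

step_arm:
  moves:
    - [[-20,-30,6],[0,0,0],85]
    - [[-42,-63,12],[0,0,0],85]
    - [[-64,-97,19],[0,0,0],85]
    - [[-82,-124,24],[0,0,0],85]
    - [[-92.5,-139.5,35],[0,0,0],85]
    - [[-92.5,-139.5,60],[0,0,0],85]
    - [[-92.5,-139.5,75],[0,0,0],85]
    - [[-92.5,-139.5,75],[0,0,0],85]

```text
clock: 1.53
tcp_pos: [0.3995, 0.1909, 0.0793]
orientation: [-0.003, 0.001, 1.0, -0.001]
wrist_force: [0.2, -0.1, -0.2]
finger_gap: 0.0852
grip_force: 0.0
```

```bash
python3 go.py 402.5 189.5 -1 90; python3 - <<'E'
from h import *
cv2.imwrite("pics/c1.png",imaging.read_camera("scene")[:,:,::-1])
E
```

```text
[402.5 189.5  -1. ] 90 shift [-3.4 -1.2 80.3] turn [-0.001 -0.005 -0.001]
t 1.5333 F [ 0.1573 -0.088  -0.1601] gap 0.08515030422830185
```

View pics/c1.png

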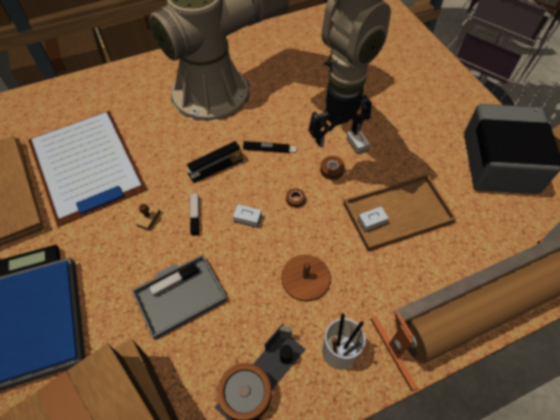

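The scene shows the gripper above the large roll at (333,167), fingers along y, nothing in the way. I'll descend.

step_arm:
  moves:
    - [[0,0,30],[0,0,0],85]
    - [[0,0,55],[0,0,0],85]
    - [[0,0,70],[0,0,0],85]
    - [[0,0,78],[0,0,0],85]
    - [[0,0,80],[0,0,0],85]
    - [[0,0,80],[0,0,0],85]

```text
clock: 2.08
tcp_pos: [0.4022, 0.1926, 0.0028]
orientation: [0.0, -0.0, 1.0, 0.0]
wrist_force: [1.4, 0.2, -0.1]
finger_gap: 0.0851
grip_force: 0.0
```

```bash
python3 go.py 402.5 189.5 -1 90
```

```text
[402.5 189.5  -1. ] 90 shift [-0.3 -3.1  3.8] turn [0.    0.    0.001]
t 2.0833 F [ 1.362   0.1907 -0.0918] gap 0.0851453123533686
```

step_arm:
  moves:
    - [[0,-2,2],[0,0,0],75]
    - [[0,-3,3],[0,0,0],68]
    - [[0,-3,3],[0,0,0],55]
    - [[0,-3,3],[0,0,0],55]
    - [[0,-3,3],[0,0,0],55]
    - [[0,-3,3],[0,0,0],55]
    - [[0,-3,3],[0,0,0],55]
    - [[0,-3,3],[0,0,0],55]
  grip_force: 30

```text
clock: 2.75
tcp_pos: [0.4019, 0.1892, -0.0007]
orientation: [0.0, -0.0, 1.0, 0.0]
wrist_force: [-0.8, -0.2, 0.7]
finger_gap: 0.0548
grip_force: 0.0
```

```bash
python3 go.py 402.5 189.5 110 90 643.5 -5 110 90
```

```text
[402.5 189.5 110. ] 90 shift [  -0.6    0.3 -110.7] turn [0. 0. 0.]
[643.5  -5.  110. ] 90 shift [-241.  -194.5    0. ] turn [0. 0. 0.]
t 2.75 F [-0.7808 -0.1743  0.6898] gap 0.05480398253311117
```

```bash
python3 - <<'E'
from h import *
o=[]
for n,(x,y) in(("top",(190,250)),("scene",(333,160))):
    im=imaging.read_camera(n)[y-60:y+60,max(0,x-65):x+65];o.append(cv2.resize(im,(390,360),interpolation=cv2.INTER_CUBIC))
cv2.imwrite("pics/c2.png",np.hstack(o)[:,:,::-1])
E
```

```text
(no output)
```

View pics/c2.png

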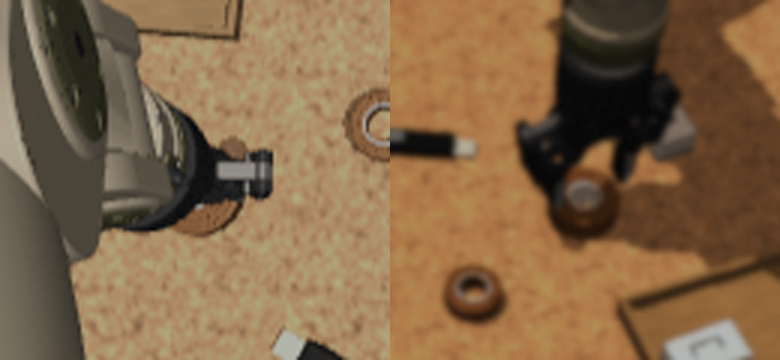

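```bash
python3 - <<'E'
from h import *
for X in[(.402,.189,0),(.402,.189,.0125),(.402,.217,.003),(.402,.161,.003),(.402,.217,.02),(.402,.161,.02)]:
    print(X,proj("top",X),proj("scene",X))
s=telemetry.get_state();print(s["finger_gap"],s["grip_force"],s["wrist_force"],s["tcp_pos"])
E
```

```text
(0.402, 0.189, 0) [191.286  253.3541] [332.0735 170.8642]
(0.402, 0.189, 0.0125) [190.0612 252.8497] [332.5386 167.8981]
(0.402, 0.217, 0.003) [177.1816 253.1902] [341.7453 166.6292]
(0.402, 0.161, 0.003) [204.8258 253.2784] [322.5199 173.7234]
(0.402, 0.217, 0.02) [175.2532 252.4964] [342.4968 162.5432]
(0.402, 0.161, 0.02) [203.3867 252.5853] [323.0407 169.6809]
0.055038226481445546 0.0 [-0.2695 -0.7109  0.1564] [ 0.4019  0.1892 -0.0008]
```

The crop shows the roll unmoved at scene (333,168), with the fingers around or just above it but not gripping. I'll close further and watch the force.

step_arm:
  moves:
    - [[0,0,0],[0,0,0],50]
    - [[0,0,0],[0,0,0],46]
    - [[0,0,0],[0,0,0],42]
    - [[0,0,0],[0,0,0],40]
    - [[0,0,0],[0,0,0],40]
    - [[0,0,0],[0,0,0],40]
  grip_force: 25

```text
clock: 3.35
tcp_pos: [0.4019, 0.1892, -0.0008]
orientation: [0.0, -0.0, 1.0, 0.0]
wrist_force: [0.3, 0.4, 0.6]
finger_gap: 0.04
grip_force: 0.0
```

```bash
python3 - <<'E'
from h import *
o=[]
for n,(x,y) in(("top",(190,250)),("scene",(333,160))):
    im=imaging.read_camera(n)[y-40:y+40,max(0,x-45):x+45];o.append(cv2.resize(im,(400,360),interpolation=cv2.INTER_CUBIC))
cv2.imwrite("pics/c3.png",np.hstack(o)[:,:,::-1])
s=telemetry.get_state();print(s)
E
```

```text
{'clock': 3.45, 'joint_pos': array([ 0.2589,  0.2368, -0.6013,  0.7326,  0.0001,  0.2587]), 'qvel': array([-0.0007,  0.0005,  0.0011,  0.0011, -0.0009,  0.002 ]), 'tau': array([  0.0011, -36.8216,  22.9908,   0.0006,   0.0001,  -0.    ]), 'tcp_pos': array([ 0.4018,  0.1892, -0.0008]), 'orientation': array([ 0.    , -0.0001,  1.    ,  0.    ]), 'wrist_force': array([-0.4287,  0.8714, -0.6323]), 'ft_torque': array([-0.0181,  0.0273, -0.0073]), 'grip_force': 0.0, 'finger_gap': 0.04005281154375199}
```

View pics/c3.png

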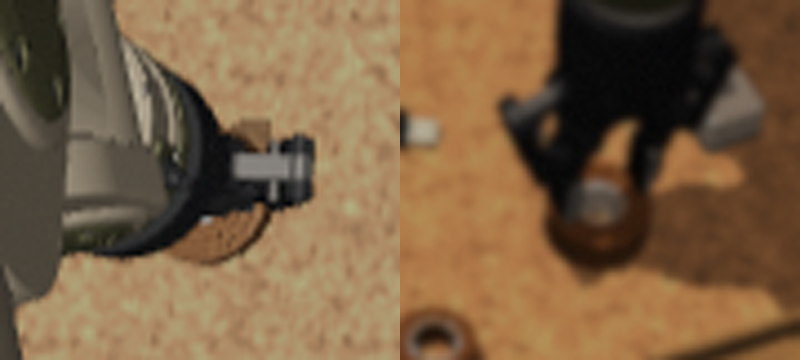

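The crop suggests the tips sit above the roll, hiding its upper edge near scene (325–343,162). The reported height may be off, so I'll feel for contact in small steps.

step_arm:
  moves:
    - [[0,0,1],[0,0,0],40]
    - [[0,0,2],[0,0,0],40]
    - [[0,0,3],[0,0,0],40]
    - [[0,0,4],[0,0,0],40]

```text
clock: 3.78
tcp_pos: [0.4018, 0.1892, -0.0049]
orientation: [-0.0, -0.0, 1.0, 0.0]
wrist_force: [0.5, 0.0, 0.0]
finger_gap: 0.0401
grip_force: 0.0
```

step_arm:
  moves:
    - [[0,0,1],[0,0,0],40]
    - [[0,0,2],[0,0,0],40]
    - [[0,0,3],[0,0,0],40]
    - [[0,0,4],[0,0,0],40]

```text
clock: 4.12
tcp_pos: [0.4019, 0.1892, -0.0068]
orientation: [0.0, -0.0, 1.0, 0.0]
wrist_force: [-10.5, -3.0, 38.6]
finger_gap: 0.04
grip_force: 19.1
```

```bash
python3 - <<'E'
from h import *
n="scene";x,y=333,150
im=imaging.read_camera(n)[y-60:y+40,x-65:x+65]
cv2.imwrite("pics/c4.png",cv2.convertScaleAbs(cv2.resize(im,None,fx=6,fy=6,interpolation=cv2.INTER_CUBIC),alpha=2.2)[:,:,::-1])
E
```

```text
(no output)
```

View pics/c4.png

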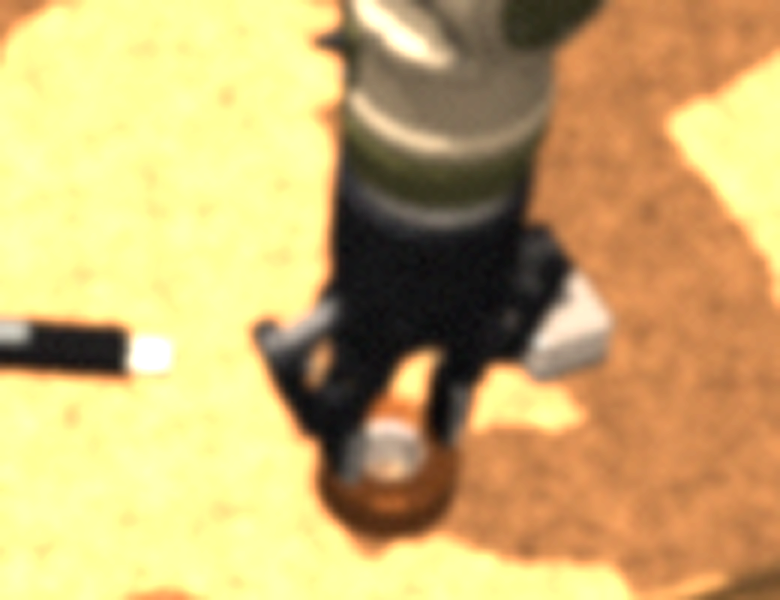

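The crop shows both fingertips standing on the roll's top face, around (392,447). Contact came at a reported TCP of about -6 mm, so the tips really are about 28 mm higher than reported. I'll lift, open and re-grasp lower, allowing for that.

step_arm:
  moves:
    - [[0,0,-10],[0,0,0],40]
    - [[0,0,-20],[0,0,0],60]
    - [[0,0,-20],[0,0,0],85]
    - [[0,0,-20],[0,0,0],85]
    - [[0,0,-20],[0,0,0],85]
    - [[0,0,-20],[0,0,0],85]
    - [[0,0,-20],[0,0,0],85]

```text
clock: 4.75
tcp_pos: [0.4013, 0.1891, 0.0105]
orientation: [-0.001, -0.0, 1.0, -0.0]
wrist_force: [-1.3, -0.1, -0.7]
finger_gap: 0.0849
grip_force: 0.0
```

```bash
python3 - <<'E'
from h import *
I=imaging.read_camera("scene")
print(*meas("scene",I,'roll',(333,172),.0125,30))
s=telemetry.get_state();print(s["tcp_pos"],s["wrist_force"],s["finger_gap"])
im=I[70:190,260:410]
cv2.imwrite("pics/c5.png",cv2.convertScaleAbs(cv2.resize(im,None,fx=5,fy=5,interpolation=cv2.INTER_CUBIC),alpha=2.2)[:,:,::-1])
E
```

```text
[386.4405 202.1061] [143.8258 134.5242] 65.8364486694336 1396
[0.4014 0.1891 0.0106] [0.9002 0.1789 0.0077] 0.08498285561057504
```

View pics/c5.png

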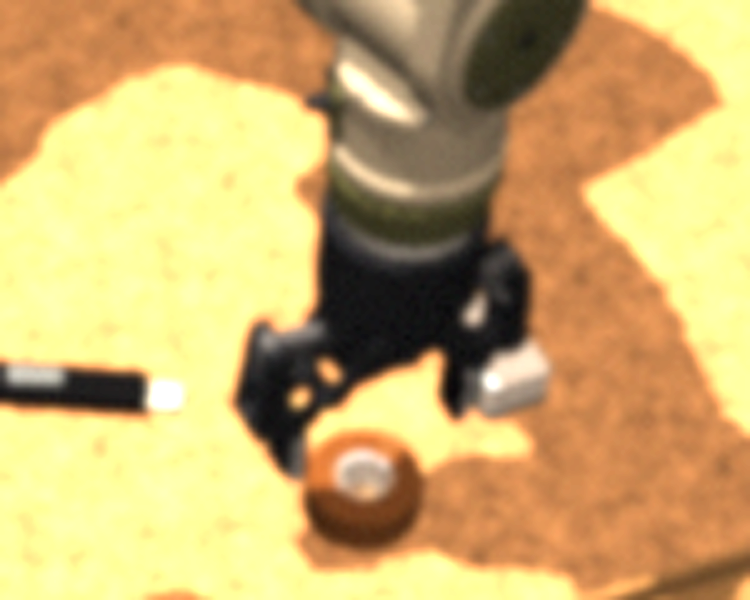

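The crop shows the tips (mid (375,440)) centred over the roll hole (362,470), consistent with tips about 50 mm up. That confirms a 28 mm height offset and good xy alignment. I'll descend 40 mm and grip.

step_arm:
  moves:
    - [[0,0,15],[0,0,0],85]
    - [[0,0,30],[0,0,0],85]
    - [[0,0,38],[0,0,0],85]
    - [[0,0,40],[0,0,0],75]
    - [[0,0,40],[0,0,0],55]
    - [[0,0,40],[0,0,0],50]
    - [[0,0,40],[0,0,0],50]
    - [[0,0,40],[0,0,0],50]
  grip_force: 30

```text
clock: 5.47
tcp_pos: [0.4024, 0.1894, -0.0283]
orientation: [0.001, -0.0, 1.0, 0.0]
wrist_force: [-0.2, -0.2, -0.5]
finger_gap: 0.06
grip_force: 32.7
```

step_arm:
  moves:
    - [[0,0,-10],[0,0,0],50]
    - [[0,0,-35],[0,0,0],50]
    - [[0,0,-65],[0,0,0],50]
    - [[0,0,-90],[0,0,0],50]
    - [[-20,-16,-105],[0,0,0],50]
    - [[-45,-37,-110],[0,0,0],50]
    - [[-72,-59,-110],[0,0,0],50]
    - [[-100,-82,-110],[0,0,0],50]

```text
clock: 6.13
tcp_pos: [0.5035, 0.1067, 0.0827]
orientation: [0.001, -0.001, 1.0, 0.0]
wrist_force: [1.2, -0.2, -0.2]
finger_gap: 0.06
grip_force: 32.9
```

```bash
python3 go.py 643.5 -5 82 90
```

```text
[643.5  -5.   82. ] 90 shift [-139.9 -111.9    1.1] turn [0.    0.003 0.001]
t 6.1333 F [ 1.2256 -0.1617 -0.2175] gap 0.059980070993500875
```

step_arm:
  moves:
    - [[-28,-22,0],[0,0,0],50]
    - [[-56,-45,0],[0,0,0],50]
    - [[-84,-67,0],[0,0,0],50]
    - [[-110,-88,0],[0,0,0],50]
    - [[-130,-104,0],[0,0,0],50]
    - [[-140,-112,0],[0,0,0],50]
    - [[-140,-112,0],[0,0,0],50]
    - [[-140,-112,0],[0,0,0],50]

```text
clock: 6.8
tcp_pos: [0.6419, -0.0052, 0.0809]
orientation: [-0.0, 0.0, 1.0, 0.0]
wrist_force: [-0.6, 0.3, -0.8]
finger_gap: 0.0599
grip_force: 32.9
```

```bash
python3 - <<'E'
from h import *
s=telemetry.get_state();print(s["tcp_pos"],s["finger_gap"])
o=[]
for n,(x,y) in(("top",(285,125)),("scene",(305,250))):
    im=imaging.read_camera(n)[y-55:y+55,x-40:x+40];o.append(cv2.resize(im,None,fx=5,fy=5,interpolation=cv2.INTER_CUBIC))
cv2.imwrite("pics/c6.png",cv2.convertScaleAbs(np.hstack(o),alpha=1.7)[:,:,::-1])
for X in[(.6435,-.005,.11),(.6435,-.005,.135),(.6435,-.005,.068)]:print(X,proj("top",X)-[245,70],proj("scene",X)-[265,195])
E
```

```text
[ 0.6419 -0.0052  0.0809] 0.05991908271009832
(0.6435, -0.005, 0.11) [42.44   49.9794] [42.9096 60.8005]
(0.6435, -0.005, 0.135) [42.4887 45.0819] [43.5471 55.1201]
(0.6435, -0.005, 0.068) [42.364  57.6247] [41.9016 69.7814]
```

View pics/c6.png

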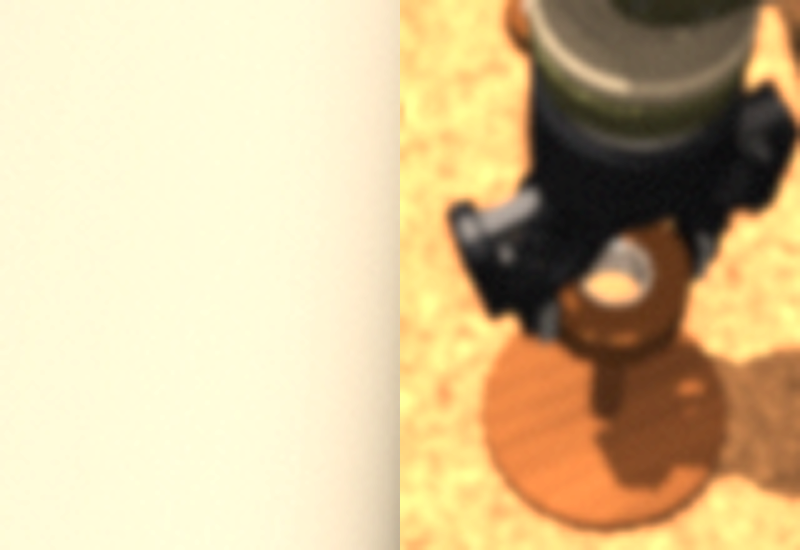

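The scene crop shows the held roll's hole at (618,272), within 1 px of the prediction, and the dowel right below it. I'll lower.

step_arm:
  moves:
    - [[0,0,15],[0,0,0],50]
    - [[0,0,30],[0,0,0],50]
    - [[0,0,40],[0,0,0],50]
    - [[0,0,46],[0,0,0],50]
    - [[0,0,52],[0,0,0],50]
    - [[0,0,58],[0,0,0],50]
    - [[0,0,64],[0,0,0],50]
    - [[0,0,70],[0,0,0],50]

```text
clock: 7.57
tcp_pos: [0.6423, -0.0047, 0.0111]
orientation: [0.0, -0.0, 1.0, -0.0]
wrist_force: [0.5, -1.0, 0.3]
finger_gap: 0.06
grip_force: 32.9
```

step_arm:
  moves:
    - [[0,0,6],[0,0,0],50]
    - [[0,0,12],[0,0,0],50]
    - [[0,0,17],[0,0,0],50]
    - [[0,0,20],[0,0,0],50]
    - [[0,0,22],[0,0,0],50]
    - [[0,0,23],[0,0,0],50]
    - [[0,0,24],[0,0,0],50]
    - [[0,0,24],[0,0,0],50]

```text
clock: 8.23
tcp_pos: [0.642, -0.0048, -0.0128]
orientation: [0.0, -0.0, 1.0, 0.0]
wrist_force: [0.2, 0.7, -0.4]
finger_gap: 0.0601
grip_force: 32.9
```

Expected contact in about 3 mm; small steps now.

step_arm:
  moves:
    - [[0,0,1],[0,0,0],50]
    - [[0,0,2],[0,0,0],50]
    - [[0,0,2.5],[0,0,0],50]
    - [[0,0,3],[0,0,0],50]
    - [[0,0,3],[0,0,0],50]

```text
clock: 8.65
tcp_pos: [0.6418, -0.0048, -0.0159]
orientation: [-0.0, -0.0, 1.0, 0.0]
wrist_force: [0.1, -0.5, -1.1]
finger_gap: 0.06
grip_force: 32.9
```

step_arm:
  moves:
    - [[0,0,0.5],[0,0,0],50]
    - [[0,0,1],[0,0,0],50]
    - [[0,0,1],[0,0,0],50]

```text
clock: 8.9
tcp_pos: [0.642, -0.0047, -0.0167]
orientation: [0.0, -0.0, 1.0, 0.0]
wrist_force: [-0.5, -0.4, -0.6]
finger_gap: 0.0598
grip_force: 32.9
```

step_arm:
  moves:
    - [[0,0,0.5],[0,0,0],50]
    - [[0,0,1],[0,0,0],50]
    - [[0,0,1],[0,0,0],50]

```text
clock: 9.15
tcp_pos: [0.642, -0.0047, -0.0168]
orientation: [0.0, -0.0, 1.0, -0.0]
wrist_force: [-2.1, -0.2, 5.9]
finger_gap: 0.06
grip_force: 33.5
```

step_arm:
  moves:
    - [[0,0,0.3],[0,0,0],50]
    - [[0,0,0.6],[0,0,0],50]
    - [[0,0,0.6],[0,0,0],50]
    - [[0,0,0.6],[0,0,0],50]

```text
clock: 9.48
tcp_pos: [0.6421, -0.0048, -0.0168]
orientation: [0.001, -0.0, 1.0, -0.0]
wrist_force: [-3.3, 1.4, 9.3]
finger_gap: 0.0601
grip_force: 33.9
```

Pressed flat at 9 N. Releasing and lifting.

step_arm:
  moves:
    - [[0,0,-2],[0,0,0],70]
    - [[0,0,-2],[0,0,0],85]
    - [[0,0,-2],[0,0,0],85]
    - [[0,0,-4],[0,0,0],85]
    - [[0,0,-20],[0,0,0],85]
    - [[0,0,-45],[0,0,0],85]
    - [[0,0,-75],[0,0,0],85]
    - [[0,0,-90],[0,0,0],85]

```text
clock: 10.15
tcp_pos: [0.6433, -0.0049, 0.0747]
orientation: [0.002, -0.0, 1.0, -0.0]
wrist_force: [1.0, -0.3, 1.0]
finger_gap: 0.0847
grip_force: 0.0
```

```bash
python3 go.py 446 66 55 90
```

```text
[446.  66.  55.] 90 shift [197.3  71.   19. ] turn [-0.     0.003  0.   ]
t 10.15 F [ 1.0323 -0.2752  0.9592] gap 0.08473530704311273
```

step_arm:
  moves:
    - [[25,9,0],[0,0,0],85]
    - [[60,22,2],[0,0,0],80]
    - [[95,34,6],[0,0,0],75]
    - [[130,47,10],[0,0,0],75]
    - [[162,58,16],[0,0,0],75]
    - [[185,67,18],[0,0,0],75]
    - [[197,71,19],[0,0,0],75]
    - [[197,71,19],[0,0,0],75]

```text
clock: 10.82
tcp_pos: [0.4409, 0.0672, 0.052]
orientation: [-0.002, -0.001, 1.0, 0.0]
wrist_force: [-0.1, -0.1, 0.1]
finger_gap: 0.0749
grip_force: 0.0
```

```bash
python3 - <<'E'
from h import *
I={n:imaging.read_camera(n) for n in("top","scene")}
im=[cv2.resize(I["scene"][130:220,255:345],(400,400),interpolation=cv2.INTER_CUBIC),cv2.resize(I["scene"][230:320,262:352],(400,400),interpolation=cv2.INTER_CUBIC)]
cv2.imwrite("pics/c7.png",cv2.convertScaleAbs(np.hstack(im),alpha=1.7)[:,:,::-1])
s=telemetry.get_state();print(s["tcp_pos"])
print([(proj("scene",X)-[262,230])*400/90 for X in[(.6435,-.005,.037),(.6435,-.005,.068)]])
print([(proj("scene",X)-[255,130])*400/90 for X in[(.446,.066,.019),(.446,.066,.09)]])
E
python3 go.py 446 66 -28 90
```

```text
[0.4456 0.0662 0.053 ]
[array([196.4628, 182.2047]), array([199.5627, 154.5842])]
[array([184.8461, 292.0962]), array([188.8879, 215.3695])]
[446.  66. -28.] 90 shift [-0.3 -0.2 81. ] turn [-0.     0.002  0.001]
t 10.9167 F [0.7817 0.0603 0.2764] gap 0.07497429222350424
```

View pics/c7.png

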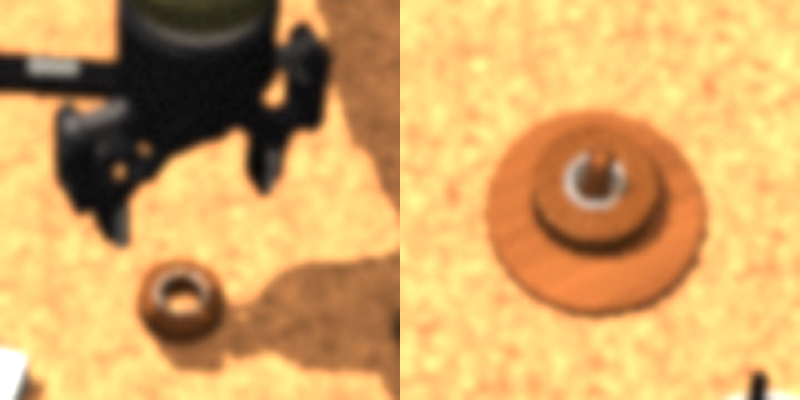

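The left half shows the open tips (mid (190,215)) over the small roll, whose hole is at (181,290). The right half shows the large roll lying flat on the spindle with the dowel through it. Descend and grip.

step_arm:
  moves:
    - [[0,0,25],[0,0,0],75]
    - [[0,0,50],[0,0,0],75]
    - [[0,0,68],[0,0,0],75]
    - [[0,0,77],[0,0,0],70]
    - [[0,0,80],[0,0,0],55]
    - [[0,0,80],[0,0,0],40]
    - [[0,0,80],[0,0,0],38]
    - [[0,0,80],[0,0,0],38]
  grip_force: 30

```text
clock: 11.58
tcp_pos: [0.4463, 0.0661, -0.0264]
orientation: [0.001, -0.0, 1.0, -0.0]
wrist_force: [0.3, 0.2, -0.5]
finger_gap: 0.046
grip_force: 31.1
```

step_arm:
  moves:
    - [[0,0,-10],[0,0,0],38]
    - [[0,0,-35],[0,0,0],38]
    - [[0,0,-65],[0,0,0],38]
    - [[0,0,-92],[0,0,0],38]
    - [[-15,-5,-107],[0,0,0],38]
    - [[-40,-14,-110],[0,0,0],38]
    - [[-68,-25,-110],[0,0,0],38]
    - [[-97,-35,-110],[0,0,0],38]

```text
clock: 12.25
tcp_pos: [0.5439, 0.0308, 0.0849]
orientation: [0.002, -0.0, 1.0, -0.0]
wrist_force: [0.4, 0.9, -0.3]
finger_gap: 0.0461
grip_force: 31.1
```

step_arm:
  moves:
    - [[-28,-10,0],[0,0,0],38]
    - [[-56,-20,0],[0,0,0],38]
    - [[-78,-28,0],[0,0,0],38]
    - [[-93,-33,0],[0,0,0],38]
    - [[-100,-36,0],[0,0,0],38]
    - [[-100,-36,0],[0,0,0],38]
    - [[-100,-36,0],[0,0,0],38]
    - [[-100,-36,0],[0,0,0],38]

```text
clock: 12.92
tcp_pos: [0.6407, -0.0042, 0.0828]
orientation: [-0.0, -0.0, 1.0, 0.0]
wrist_force: [0.5, 0.2, -0.1]
finger_gap: 0.0459
grip_force: 31.1
```

```bash
python3 go.py 643 -5 11 90; python3 - <<'E'
from h import *
I=imaging.read_camera("scene");h=cv2.cvtColor(I,cv2.COLOR_RGB2HSV)
# bright/low-sat ring or bench seen through the hole near its predicted place
p=proj("scene",(.643,-.005,.129));print(p)
x,y=p.round().astype(int);print(I[y-8:y+9:2,x-10:x+11:2].mean(2).astype(int))
E
```

```text
[643.  -5.  11.] 90 shift [-2.4 -0.8 71.8] turn [ 0.    -0.001  0.001]
t 12.9167 F [ 0.4969  0.2274 -0.1099] gap 0.045890615234690915
[308.2811 251.3036]
[[ 11  10   8   9  26  73  83  61  46  32   8]
 [ 11  11  11   9  23  55  81  64  40  32  15]
 [ 11  14  10  14  26  28  29  46  58  35  24]
 [ 14  14  29  69  93  93  64  38  55  38  32]
 [ 12  33  82 125 134 134 121  73  59  38  34]
 [ 18  38  86 117 126 125 120  99  65  35  51]
 [ 39  33  50  75  93  97  88  70  43  35  65]
 [ 45  32  35  40  50  53  47  37  34  34  81]
 [ 44  28  31  35  36  35  34  33  30  41  79]]
```

step_arm:
  moves:
    - [[0,1,12],[0,0,0],38]
    - [[0,1,22],[0,0,0],38]
    - [[0,1,32],[0,0,0],38]
    - [[0,1,40],[0,0,0],38]
    - [[0,1,46],[0,0,0],38]
    - [[0,1,52],[0,0,0],38]
    - [[0,1,55],[0,0,0],38]
    - [[0,1,55],[0,0,0],38]

```text
clock: 13.63
tcp_pos: [0.6413, -0.0037, 0.0266]
orientation: [-0.001, -0.0, 1.0, 0.0]
wrist_force: [0.3, 0.5, -0.1]
finger_gap: 0.0458
grip_force: 31.1
```

step_arm:
  moves:
    - [[0,0,5],[0,0,0],38]
    - [[0,0,9],[0,0,0],38]
    - [[0,0,12],[0,0,0],38]
    - [[0,0,14],[0,0,0],38]
    - [[0,0,15],[0,0,0],38]
    - [[0,0,15],[0,0,0],38]

```text
clock: 14.13
tcp_pos: [0.6417, -0.0037, 0.0123]
orientation: [-0.0, -0.0, 1.0, 0.0]
wrist_force: [-0.7, -1.1, -0.7]
finger_gap: 0.046
grip_force: 31.1
```

step_arm:
  moves:
    - [[0,0,0.7],[0,0,0],38]
    - [[0,0,1.4],[0,0,0],38]
    - [[0,0,2],[0,0,0],38]
    - [[0,0,2],[0,0,0],38]
    - [[0,0,2],[0,0,0],38]

```text
clock: 14.55
tcp_pos: [0.6419, -0.0037, 0.0106]
orientation: [0.0, -0.0, 1.0, 0.0]
wrist_force: [0.6, -0.6, 0.2]
finger_gap: 0.0459
grip_force: 31.1
```

step_arm:
  moves:
    - [[0,0,0.5],[0,0,0],38]
    - [[0,0,1],[0,0,0],38]
    - [[0,0,1.3],[0,0,0],38]
    - [[0,0,1.3],[0,0,0],38]

```text
clock: 14.88
tcp_pos: [0.6419, -0.0038, 0.0095]
orientation: [0.0, -0.0, 1.0, 0.0]
wrist_force: [-0.3, 0.3, 1.1]
finger_gap: 0.0463
grip_force: 31.2
```

step_arm:
  moves:
    - [[0,0,0.5],[0,0,0],38]
    - [[0,0,1],[0,0,0],38]
    - [[0,0,1.3],[0,0,0],38]
    - [[0,0,1.3],[0,0,0],38]

```text
clock: 15.22
tcp_pos: [0.642, -0.0037, 0.0094]
orientation: [0.0, -0.0, 1.0, -0.0]
wrist_force: [-3.2, 0.0, 8.3]
finger_gap: 0.0462
grip_force: 32.1
```

Seated and pressed at 8 N. Release, lift, and plan the rest.

step_arm:
  moves:
    - [[0,0,-2],[0,0,0],60]
    - [[0,0,-2],[0,0,0],70]
    - [[0,0,-2],[0,0,0],70]
    - [[0,0,-4],[0,0,0],70]
    - [[0,0,-15],[0,0,0],70]
    - [[0,0,-35],[0,0,0],70]
    - [[0,0,-60],[0,0,0],70]
    - [[0,0,-60],[0,0,0],70]

```text
clock: 15.88
tcp_pos: [0.6452, -0.0041, 0.0738]
orientation: [0.004, -0.0, 1.0, -0.0]
wrist_force: [1.4, 0.8, 0.8]
finger_gap: 0.0704
grip_force: 0.0
```

```bash
python3 go.py 448 -65 45 140.5  448 -65 -24 140.5  448 -65 45 140.5  578.5 270 45 177.3 578.5 270 -18 177.3 578.5 270 50 177.3 352 289.5 45 90 352 289.5 -24 90 352 289.5 45 90 581.5 338 45 177.3 581.5 338 50 177.3 389 -177 45 72 389 -177 -26 72 389 -177 40 72 585 -269 40 5.5; python3 - <<'E'
from h import *
I=imaging.read_camera("scene")
cv2.imwrite("pics/c8.png",cv2.convertScaleAbs(cv2.resize(I[230:320,262:352],(400,400),interpolation=cv2.INTER_CUBIC),alpha=1.7)[:,:,::-1])
E
```

```text
[448. -65.  45.] 140.5 shift [197.5 -60.8  27.3] turn [-0.004  0.007 -0.881]
[448. -65. -24.] 140.5 shift [ 0.  0. 69.] turn [0. 0. 0.]
[448. -65.  45.] 140.5 shift [  0.   0. -69.] turn [0. 0. 0.]
[578.5 270.   45. ] 177.3 shift [-341.5  112.4    0. ] turn [ 0.     0.    -0.642]
[578.5 270.  -18. ] 177.3 shift [ 0.  0. 63.] turn [0. 0. 0.]
[578.5 270.   50. ] 177.3 shift [  0.   0. -68.] turn [0. 0. 0.]
[352.  289.5  45. ] 90 shift [ -8.8 227.2   5. ] turn [0.    0.    1.524]
[352.  289.5 -24. ] 90 shift [ 0.  0. 69.] turn [0. 0. 0.]
[352.  289.5  45. ] 90 shift [  0.   0. -69.] turn [0. 0. 0.]
[581.5 338.   45. ] 177.3 shift [-229.5   48.5    0. ] turn [ 0.     0.    -1.524]
[581.5 338.   50. ] 177.3 shift [ 0.  0. -5.] turn [0. 0. 0.]
[ 389. -177.   45.] 72 shift [523.5 168.    5. ] turn [0.    0.    1.838]
[ 389. -177.  -26.] 72 shift [ 0.  0. 71.] turn [0. 0. 0.]
[ 389. -177.   40.] 72 shift [  0.   0. -66.] turn [0. 0. 0.]
[ 585. -269.   40.] 5.5 shift [-214.8  -26.9    0. ] turn [0.    0.    1.161]
t 15.8833 F [1.37   0.7627 0.7612] gap 0.07036992835118369
```

View pics/c8.png

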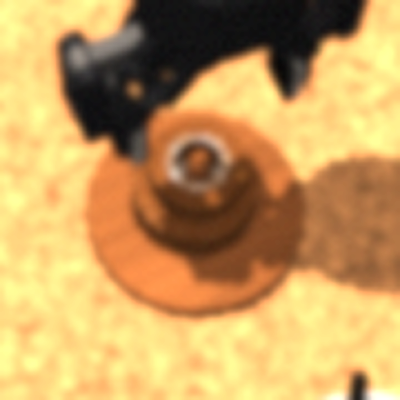

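The picture shows the small roll stacked flat on the large one, dowel visible in the ring at (197,160). On to box B.

step_arm:
  moves:
    - [[20,-6,2],[0,0,-0.08],70]
    - [[50,-15,5],[0,0,-0.2],70]
    - [[82,-25,10],[0,0,-0.32],70]
    - [[115,-35,15],[0,0,-0.44],70]
    - [[147,-45,20],[0,0,-0.56],70]
    - [[175,-54,25],[0,0,-0.68],70]
    - [[193,-60,27],[0,0,-0.79],70]
    - [[196,-61,27],[0,0,-0.88],70]

```text
clock: 16.6
tcp_pos: [0.4406, -0.0644, 0.0397]
orientation: [-0.002, -0.428, 0.904, 0.002]
wrist_force: [1.2, -0.5, -0.5]
finger_gap: 0.07
grip_force: 0.0
```

```bash
python3 - <<'E'
from h import *
I=imaging.read_camera("scene");c,s,a,n=meas("scene",I,'white',(247,218),.028,20)
print(c,s,a,n)
E
python3 go.py 448 -65 -24 140.5
```

```text
[448.098  -66.7519] [59.3265 40.5696] 51.34276580810547 280
[448. -65. -24.] 140.5 shift [-3.4 -4.8 64.2] turn [ 0.003 -0.001  0.006]
t 16.65 F [-0.1355 -0.0808  0.4534] gap 0.06995042728818326
```

step_arm:
  moves:
    - [[0,0,10],[0,0,0],70]
    - [[0,0,20],[0,0,0],70]
    - [[0,0,20],[0,0,0],70]
    - [[0,0,20],[0,0,0],70]

```text
clock: 16.98
tcp_pos: [0.4456, -0.0645, 0.0206]
orientation: [-0.0, -0.426, 0.905, 0.0]
wrist_force: [0.8, -0.7, -0.2]
finger_gap: 0.0702
grip_force: 0.0
```

```bash
python3 go.py 448 -65.5 -24 140.5
```

```text
[448.  -65.5 -24. ] 140.5 shift [-0.8 -2.5 44.6] turn [ 0.001 -0.    -0.002]
t 16.9833 F [ 0.8466 -0.688  -0.2376] gap 0.07024506643759998
```

step_arm:
  moves:
    - [[-1,-2.5,15],[0,0,0],70]
    - [[-1,-2.5,30],[0,0,0],70]
    - [[-1,-2.5,40],[0,0,0],65]
    - [[-1,-2.5,44],[0,0,0],50]
    - [[-1,-2.5,44],[0,0,0],32]
    - [[-1,-2.5,44],[0,0,0],28]
    - [[-1,-2.5,44],[0,0,0],28]
    - [[-1,-2.5,44],[0,0,0],28]
  grip_force: 25

```text
clock: 17.65
tcp_pos: [0.4491, -0.0658, -0.0224]
orientation: [0.0, -0.426, 0.905, -0.0]
wrist_force: [0.3, -0.2, -1.5]
finger_gap: 0.0353
grip_force: 25.7
```

step_arm:
  moves:
    - [[0,0,-12],[0,0,0],28]
    - [[0,0,-40],[0,0,0],28]
    - [[-10,3,-65],[0,0,-0.02],28]
    - [[-35,12,-75],[0,0,-0.08],28]
    - [[-65,21,-75],[0,0,-0.14],28]
    - [[-97,32,-75],[0,0,-0.2],28]
    - [[-130,43,-75],[0,0,-0.26],28]
    - [[-163,54,-75],[0,0,-0.32],28]

```text
clock: 18.32
tcp_pos: [0.5114, 0.0959, 0.0528]
orientation: [0.001, -0.566, 0.825, -0.0]
wrist_force: [0.5, 0.1, -1.5]
finger_gap: 0.0354
grip_force: 25.7
```

```bash
python3 go.py 578.5 270 50 177.3
```

```text
[578.5 270.   50. ] 177.3 shift [-186.6    0.1    2.9] turn [-0.001  0.    -0.321]
t 18.3167 F [ 0.452   0.0805 -1.4875] gap 0.03538259467429298
```

step_arm:
  moves:
    - [[-33,0,0],[0,0,-0.06],28]
    - [[-66,0,0],[0,0,-0.12],28]
    - [[-98,0,0],[0,0,-0.18],28]
    - [[-130,0,0],[0,0,-0.24],28]
    - [[-158,0,0],[0,0,-0.3],28]
    - [[-175,0,0],[0,0,-0.32],28]
    - [[-182,0,0],[0,0,-0.32],28]
    - [[-182,0,0],[0,0,-0.32],28]

```text
clock: 18.98
tcp_pos: [0.5769, 0.2655, 0.052]
orientation: [0.0, -0.689, 0.724, -0.0]
wrist_force: [-0.6, -1.0, -1.6]
finger_gap: 0.0354
grip_force: 25.7
```

step_arm:
  moves:
    - [[0,0,10],[0,0,0],28]
    - [[0,0,20],[0,0,0],28]
    - [[0,0,20],[0,0,0],28]
    - [[0,0,20],[0,0,0],28]

```text
clock: 19.32
tcp_pos: [0.5751, 0.2625, 0.0306]
orientation: [-0.002, -0.688, 0.725, 0.001]
wrist_force: [-0.8, 0.1, -1.4]
finger_gap: 0.0355
grip_force: 25.7
```

```bash
python3 go.py 578.5 270 -15 177.3
```

```text
[578.5 270.  -15. ] 177.3 shift [-7.8 -3.2 45.5] turn [ 0.003 -0.001 -0.005]
t 19.3167 F [-0.8033  0.1262 -1.3806] gap 0.0354744413251904
```

step_arm:
  moves:
    - [[-4,-2,8],[0,0,0],28]
    - [[-8,-3,18],[0,0,0],28]
    - [[-8,-3,28],[0,0,0],28]
    - [[-8,-3,36],[0,0,0],28]
    - [[-8,-3,42],[0,0,0],28]
    - [[-8,-3,45],[0,0,0],28]
    - [[-8,-3,46],[0,0,0],28]
    - [[-8,-3,46],[0,0,0],28]

```text
clock: 19.98
tcp_pos: [0.5798, 0.2719, -0.0143]
orientation: [-0.0, -0.689, 0.725, 0.0]
wrist_force: [-0.1, 0.2, -1.0]
finger_gap: 0.0353
grip_force: 25.7
```

step_arm:
  moves:
    - [[0,0,1],[0,0,0],28]
    - [[0,0,2],[0,0,0],28]
    - [[0,0,3],[0,0,0],28]
    - [[0,0,3.5],[0,0,0],28]
    - [[0,0,3.5],[0,0,0],28]

```text
clock: 20.4
tcp_pos: [0.58, 0.2719, -0.0174]
orientation: [0.0, -0.689, 0.725, -0.0]
wrist_force: [0.3, -0.3, -0.8]
finger_gap: 0.0356
grip_force: 25.7
```

step_arm:
  moves:
    - [[0,0,0.7],[0,0,0],28]
    - [[0,0,1.3],[0,0,0],28]
    - [[0,0,1.7],[0,0,0],28]
    - [[0,0,1.7],[0,0,0],28]

```text
clock: 20.73
tcp_pos: [0.5801, 0.272, -0.0179]
orientation: [0.0, -0.689, 0.725, -0.0]
wrist_force: [-2.1, -1.4, 6.3]
finger_gap: 0.0355
grip_force: 26.6
```

step_arm:
  moves:
    - [[0,0,-1],[0,0,0],50]
    - [[0,0,-1],[0,0,0],55]
    - [[0,0,-1],[0,0,0],55]
    - [[0,0,-3],[0,0,0],55]
    - [[0,0,-15],[0,0,0],55]
    - [[0,0,-35],[0,0,0],55]
    - [[0,0,-60],[0,0,0],60]
    - [[0,0,-70],[0,0,0],70]

```text
clock: 21.4
tcp_pos: [0.5819, 0.2726, 0.0548]
orientation: [0.002, -0.689, 0.725, -0.001]
wrist_force: [1.2, 0.8, 0.1]
finger_gap: 0.0697
grip_force: 0.0
```

step_arm:
  moves:
    - [[0,14,0],[0,0,0.1],70]
    - [[-1,30,0],[0,0,0.2],70]
    - [[-2,45,0],[0,0,0.31],70]
    - [[-3,60,0],[0,0,0.42],70]
    - [[-3,75,0],[0,0,0.53],70]
    - [[-4,90,0],[0,0,0.64],70]
    - [[-4,105,0],[0,0,0.75],70]
    - [[-5,115,0],[0,0,0.84],70]

```text
clock: 22.07
tcp_pos: [0.4639, 0.2827, 0.0511]
orientation: [-0.0, -0.331, 0.944, 0.0]
wrist_force: [0.1, 0.0, 0.5]
finger_gap: 0.0699
grip_force: 0.0
```

```bash
python3 go.py 352 289.5 30 90
```

```text
[352.  289.5  30. ] 90 shift [83.1 75.3 21.1] turn [ 0.    -0.     0.675]
t 22.0667 F [0.0624 0.0218 0.5413] gap 0.06985828089291866
```

step_arm:
  moves:
    - [[14,12,3],[0,0,0.11],70]
    - [[30,27,7],[0,0,0.23],70]
    - [[46,42,12],[0,0,0.35],70]
    - [[62,56,16],[0,0,0.47],70]
    - [[75,68,19],[0,0,0.58],70]
    - [[83,75,21],[0,0,0.675],70]
    - [[83,75,21],[0,0,0.675],70]
    - [[83,75,21],[0,0,0.675],70]

```text
clock: 22.73
tcp_pos: [0.3539, 0.2891, 0.0302]
orientation: [0.001, -0.004, 1.0, 0.0]
wrist_force: [1.4, 0.8, -0.5]
finger_gap: 0.0702
grip_force: 0.0
```

```bash
python3 - <<'E'
from h import *
I=imaging.read_camera("scene");I2=imaging.read_camera("scene");print(*meas("scene",I2,'white',(358,143),.028,18))
E
python3 go.py 352 289.5 -24 90
```

```text
[350.0895 289.3581] [59.6878 40.0699] -1.621124267578125 222
[352.  289.5 -24. ] 90 shift [ 3.3  0.1 54.4] turn [0.001 0.002 0.007]
t 22.8333 F [ 0.434   1.1571 -0.7519] gap 0.06995274039341676
```

step_arm:
  moves:
    - [[1,0,18],[0,0,0],70]
    - [[2,0,36],[0,0,0],70]
    - [[2,0,48],[0,0,0],70]
    - [[2,0,54],[0,0,0],55]
    - [[2,0,54],[0,0,0],32]
    - [[2,0,54],[0,0,0],28]
    - [[2,0,54],[0,0,0],28]
    - [[2,0,54],[0,0,0],28]
  grip_force: 25

```text
clock: 23.5
tcp_pos: [0.3526, 0.2892, -0.0235]
orientation: [0.001, -0.003, 1.0, 0.0]
wrist_force: [-0.2, -0.0, -0.7]
finger_gap: 0.0354
grip_force: 25.2
```

step_arm:
  moves:
    - [[0,0,-12],[0,0,0],28]
    - [[0,0,-40],[0,0,0],28]
    - [[0,0,-65],[0,0,-0.05],28]
    - [[-12,3,-75],[0,0,-0.15],28]
    - [[-30,7,-75],[0,0,-0.26],28]
    - [[-48,11,-75],[0,0,-0.37],28]
    - [[-66,15,-75],[0,0,-0.48],28]
    - [[-84,19,-75],[0,0,-0.59],28]

```text
clock: 24.17
tcp_pos: [0.4367, 0.3086, 0.0517]
orientation: [0.001, -0.296, 0.955, 0.0]
wrist_force: [-0.5, 0.2, -1.1]
finger_gap: 0.0353
grip_force: 25.3
```

```bash
python3 go.py 582 340 50 177.3
```

```text
[582. 340.  50.] 177.3 shift [-137.5  -56.3    1.9] turn [-0.001  0.001 -0.923]
t 24.1667 F [-0.5097  0.1957 -1.0883] gap 0.03532530174950789
```

step_arm:
  moves:
    - [[-18,-7,0],[0,0,-0.11],28]
    - [[-36,-15,0],[0,0,-0.22],28]
    - [[-54,-22,0],[0,0,-0.34],28]
    - [[-72,-29,0],[0,0,-0.46],28]
    - [[-90,-37,0],[0,0,-0.58],28]
    - [[-108,-44,0],[0,0,-0.7],28]
    - [[-124,-51,0],[0,0,-0.82],28]
    - [[-136,-56,0],[0,0,-0.923],28]

```text
clock: 24.83
tcp_pos: [0.5814, 0.3384, 0.0513]
orientation: [0.001, -0.69, 0.724, -0.0]
wrist_force: [-0.4, -0.1, -0.5]
finger_gap: 0.0354
grip_force: 25.3
```

step_arm:
  moves:
    - [[0,0,10],[0,0,0],28]
    - [[0,0,20],[0,0,0],28]
    - [[0,0,20],[0,0,0],28]
    - [[0,0,20],[0,0,0],28]
    - [[0,0,20],[0,0,0],28]

```text
clock: 25.25
tcp_pos: [0.5782, 0.3379, 0.0305]
orientation: [-0.001, -0.688, 0.726, 0.0]
wrist_force: [-0.6, 0.3, -0.8]
finger_gap: 0.0359
grip_force: 25.3
```

```bash
python3 go.py 582 340 -15 177.3
```

```text
[582. 340. -15.] 177.3 shift [-2.3 -3.7 45.5] turn [ 0.001 -0.001 -0.006]
t 25.25 F [-0.6098  0.2891 -0.7985] gap 0.03591522884703414
```

step_arm:
  moves:
    - [[-2,-3,8],[0,0,0],28]
    - [[-2,-3,18],[0,0,0],28]
    - [[-2,-3,28],[0,0,0],28]
    - [[-2,-3,36],[0,0,0],28]
    - [[-2,-3,42],[0,0,0],28]
    - [[-2,-3,46],[0,0,0],28]
    - [[-2,-3,47,0],[0,0,0],28]
    - [[-2,-3,47],[0,0,0],28]

```text
schema error: expected 3 numbers
```

step_arm:
  moves:
    - [[-2,-3,8],[0,0,0],28]
    - [[-2,-3,18],[0,0,0],28]
    - [[-2,-3,28],[0,0,0],28]
    - [[-2,-3,36],[0,0,0],28]
    - [[-2,-3,42],[0,0,0],28]
    - [[-2,-3,46],[0,0,0],28]
    - [[-2,-3,47],[0,0,0],28]
    - [[-2,-3,47],[0,0,0],28]

```text
clock: 25.92
tcp_pos: [0.5824, 0.3399, -0.0167]
orientation: [-0.0, -0.688, 0.725, 0.0]
wrist_force: [-0.1, -0.3, -1.0]
finger_gap: 0.0355
grip_force: 25.4
```

step_arm:
  moves:
    - [[0,0,0.7],[0,0,0],28]
    - [[0,0,1.4],[0,0,0],28]
    - [[0,0,2],[0,0,0],28]
    - [[0,0,2.3],[0,0,0],28]
    - [[0,0,2.3],[0,0,0],28]

```text
clock: 26.33
tcp_pos: [0.5828, 0.34, -0.0183]
orientation: [0.0, -0.688, 0.725, -0.0]
wrist_force: [0.0, -1.1, -0.3]
finger_gap: 0.0357
grip_force: 25.4
```

step_arm:
  moves:
    - [[0,0,0.5],[0,0,0],28]
    - [[0,0,1],[0,0,0],28]
    - [[0,0,1],[0,0,0],28]

```text
clock: 26.58
tcp_pos: [0.5829, 0.3401, -0.0189]
orientation: [0.0, -0.688, 0.725, -0.0]
wrist_force: [-0.4, -0.5, 2.1]
finger_gap: 0.0355
grip_force: 25.7
```

step_arm:
  moves:
    - [[0,0,-1],[0,0,0],50]
    - [[0,0,-1],[0,0,0],55]
    - [[0,0,-1],[0,0,0],55]
    - [[0,0,-3],[0,0,0],55]
    - [[0,0,-15],[0,0,0],55]
    - [[0,0,-35],[0,0,0],55]
    - [[0,0,-60],[0,0,0],55]
    - [[0,0,-75],[0,0,0],50]

```text
clock: 27.25
tcp_pos: [0.5837, 0.3404, 0.0588]
orientation: [0.001, -0.688, 0.725, -0.0]
wrist_force: [0.1, -0.1, 1.2]
finger_gap: 0.0502
grip_force: 0.0
```

step_arm:
  moves:
    - [[15,5,0],[0,0,0.06],50]
    - [[45,14,0],[0,0,0.17],50]
    - [[80,26,0],[0,0,0.29],50]
    - [[115,37,0],[0,0,0.41],50]
    - [[150,48,0],[0,0,0.53],50]
    - [[185,59,0],[0,0,0.65],50]
    - [[220,70,0],[0,0,0.77],50]
    - [[250,80,0],[0,0,0.89],50]

```text
clock: 27.92
tcp_pos: [0.489, 0.0928, 0.0566]
orientation: [0.001, -0.306, 0.952, -0.0]
wrist_force: [-0.1, -1.6, 0.2]
finger_gap: 0.0499
grip_force: 0.0
```

```bash
python3 go.py 389 -177 40 72
```

```text
[ 389. -177.   40.] 72 shift [ 238.5 -161.    16.5] turn [-0.     0.001  0.936]
t 27.9167 F [-0.0557 -1.5545  0.1617] gap 0.04985423482631233
```

step_arm:
  moves:
    - [[29,-20,2],[0,0,0.11],50]
    - [[58,-39,4],[0,0,0.23],50]
    - [[88,-59,6],[0,0,0.35],50]
    - [[118,-79,8],[0,0,0.47],50]
    - [[148,-100,10],[0,0,0.59],50]
    - [[178,-120,12],[0,0,0.71],50]
    - [[208,-140,14],[0,0,0.83],50]
    - [[233,-157,16],[0,0,0.935],50]

```text
clock: 28.58
tcp_pos: [0.393, -0.1717, 0.0406]
orientation: [0.001, 0.156, 0.988, -0.001]
wrist_force: [0.1, 0.5, -0.4]
finger_gap: 0.0501
grip_force: 0.0
```

step_arm:
  moves:
    - [[0,0,10],[0,0,0],50]
    - [[0,0,10],[0,0,0],50]
    - [[0,0,10],[0,0,0],50]
    - [[0,0,10],[0,0,0],50]

```text
clock: 28.92
tcp_pos: [0.3937, -0.169, 0.0301]
orientation: [0.0, 0.152, 0.988, 0.0]
wrist_force: [0.4, 0.3, 0.6]
finger_gap: 0.0502
grip_force: 0.0
```

```bash
python3 go.py 389 -177 -26 72;  python3 - <<'E'
from h import *
I={n:imaging.read_camera(n) for n in("top","scene")}
im=[I["scene"][160:250,160:250],I["top"][130:220,80:220]]
im=[cv2.resize(i,None,fx=4,fy=4,interpolation=cv2.INTER_CUBIC) for i in im]
im[0]=cv2.convertScaleAbs(im[0],alpha=1.4)
cv2.imwrite("pics/c9.png",np.hstack(im)[:,:,::-1])
E
```

```text
[ 389. -177.  -26.] 72 shift [ 2.  -9.1 56.1] turn [0.    0.    0.009]
t 28.9167 F [0.3945 0.343  0.637 ] gap 0.050243819233793015
```

View pics/c9.png

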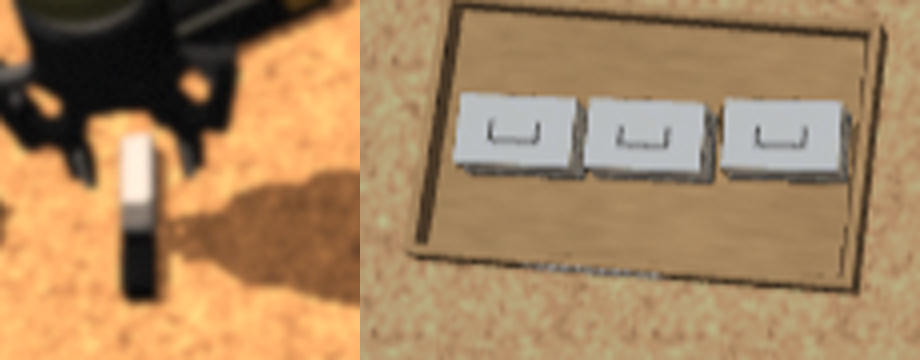

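Three boxes lie flat in the tray, and the open fingers straddle the marker at (140,215). I'll correct 9 mm and grip it.

step_arm:
  moves:
    - [[2,-9,10],[0,0,0],50]
    - [[2,-9,28],[0,0,0],50]
    - [[2,-9,44],[0,0,0],50]
    - [[2,-9,53],[0,0,0],45]
    - [[2,-9,55],[0,0,0],30]
    - [[2,-9,55],[0,0,0],12]
    - [[2,-9,55],[0,0,0],12]
    - [[2,-9,55],[0,0,0],12]
  grip_force: 25

```text
clock: 29.68
tcp_pos: [0.3895, -0.1776, -0.0248]
orientation: [0.001, 0.153, 0.988, -0.0]
wrist_force: [-0.3, -0.2, -0.8]
finger_gap: 0.0192
grip_force: 27.4
```

step_arm:
  moves:
    - [[0,0,-12],[0,0,0],12]
    - [[0,0,-40],[0,0,0.03],12]
    - [[-10,-1,-62],[0,0,0.12],12]
    - [[-30,-4,-70],[0,0,0.22],12]
    - [[-52,-7,-70],[0,0,0.32],12]
    - [[-75,-9,-70],[0,0,0.43],12]
    - [[-98,-12,-70],[0,0,0.54],12]
    - [[-121,-15,-70],[0,0,0.65],12]

```text
clock: 30.35
tcp_pos: [0.5011, -0.2289, 0.0455]
orientation: [0.001, 0.463, 0.886, -0.0]
wrist_force: [0.6, 0.7, -0.9]
finger_gap: 0.0192
grip_force: 27.4
```

```bash
python3 go.py 585 -269 45 5.5
```

```text
[ 585. -269.   45.] 5.5 shift [-80.9  45.9   0.7] turn [0.001 0.001 0.513]
t 30.35 F [ 0.5572  0.7033 -0.876 ] gap 0.019201767173692673
```

step_arm:
  moves:
    - [[-17,9,0],[0,0,0.1],12]
    - [[-34,19,0],[0,0,0.2],12]
    - [[-51,29,0],[0,0,0.3],12]
    - [[-65,37,0],[0,0,0.4],12]
    - [[-75,42,0],[0,0,0.48],12]
    - [[-79,45,0],[0,0,0.513],12]
    - [[-79,45,0],[0,0,0.513],12]
    - [[-79,45,0],[0,0,0.513],12]

```text
clock: 31.02
tcp_pos: [0.582, -0.2669, 0.0448]
orientation: [0.0, 0.67, 0.742, 0.0]
wrist_force: [-0.3, 0.8, -0.5]
finger_gap: 0.0193
grip_force: 27.4
```

step_arm:
  moves:
    - [[0,0,10],[0,0,0],12]
    - [[0,0,15],[0,0,0],12]
    - [[0,0,15],[0,0,0],12]
    - [[0,0,15],[0,0,0],12]

```text
clock: 31.35
tcp_pos: [0.5809, -0.2663, 0.0286]
orientation: [-0.001, 0.67, 0.742, -0.0]
wrist_force: [0.4, 0.7, -0.9]
finger_gap: 0.0193
grip_force: 27.4
```

```bash
python3 go.py 585 -269 -17 5.5;  python3 - <<'E'
from h import *
I={n:imaging.read_camera(n) for n in("top","scene")}
im=[I["scene"][240:340,120:240]]
im=[cv2.resize(i,None,fx=5,fy=5,interpolation=cv2.INTER_CUBIC) for i in im]
cv2.imwrite("pics/c10.png",cv2.convertScaleAbs(np.hstack(im),alpha=1.5)[:,:,::-1])
E
```

```text
[ 585. -269.  -17.] 5.5 shift [-3.2  3.9 45.6] turn [-0.002 -0.001  0.005]
t 31.35 F [ 0.4136  0.7186 -0.8672] gap 0.019346235292880157
```

View pics/c10.png

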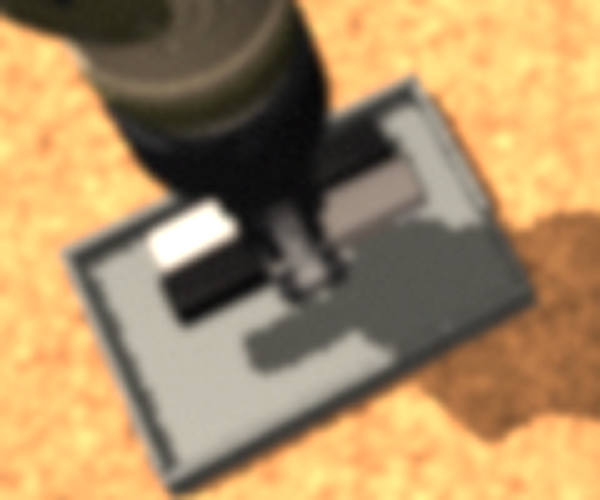

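The held marker (165,300)–(420,190) is parallel to the tray and clear of the one already there. I'll lower it.

step_arm:
  moves:
    - [[-2,4,8],[0,0,0],12]
    - [[-2,4,18],[0,0,0],12]
    - [[-2,4,28],[0,0,0],12]
    - [[-2,4,36],[0,0,0],12]
    - [[-2,4,42],[0,0,0],12]
    - [[-2,4,45],[0,0,0],12]
    - [[-2,4,46],[0,0,0],12]
    - [[-2,4,46],[0,0,0],12]

```text
clock: 32.12
tcp_pos: [0.5859, -0.2684, -0.0169]
orientation: [-0.0, 0.671, 0.742, -0.0]
wrist_force: [-0.4, -0.2, -0.6]
finger_gap: 0.0192
grip_force: 27.4
```

step_arm:
  moves:
    - [[0,0,0.7],[0,0,0],12]
    - [[0,0,1.4],[0,0,0],12]
    - [[0,0,2],[0,0,0],12]
    - [[0,0,2],[0,0,0],12]

```text
clock: 32.45
tcp_pos: [0.5863, -0.2685, -0.0183]
orientation: [0.0, 0.671, 0.742, 0.0]
wrist_force: [-0.4, -0.1, 0.6]
finger_gap: 0.0189
grip_force: 27.4
```

step_arm:
  moves:
    - [[0,0,0.6],[0,0,0],12]
    - [[0,0,1.2],[0,0,0],12]
    - [[0,0,1.2],[0,0,0],12]

```text
clock: 32.7
tcp_pos: [0.586, -0.2684, -0.0198]
orientation: [-0.0, 0.671, 0.742, 0.0]
wrist_force: [0.3, -0.2, -0.6]
finger_gap: 0.0192
grip_force: 27.4
```

step_arm:
  moves:
    - [[0,0,0.5],[0,0,0],12]
    - [[0,0,1],[0,0,0],12]
    - [[0,0,1],[0,0,0],12]

```text
clock: 32.95
tcp_pos: [0.5861, -0.2685, -0.0205]
orientation: [0.0, 0.671, 0.742, 0.0]
wrist_force: [-1.0, 0.8, 1.0]
finger_gap: 0.0192
grip_force: 27.6
```

step_arm:
  moves:
    - [[0,0,0],[0,0,0],26]
    - [[0,0,0],[0,0,0],32]
    - [[0,0,-1],[0,0,0],32]
    - [[0,0,-8],[0,0,0],32]
    - [[0,0,-25],[0,0,0],32]
    - [[0,0,-50],[0,0,0],32]
    - [[0,0,-80],[0,0,0],32]
    - [[0,0,-100],[0,0,0],32]

```text
clock: 33.62
tcp_pos: [0.5868, -0.2689, 0.0823]
orientation: [0.001, 0.67, 0.742, 0.0]
wrist_force: [1.2, -0.7, 0.9]
finger_gap: 0.0318
grip_force: 0.0
```

step_arm:
  moves:
    - [[-20,-10,0],[0,0,0],32]
    - [[-45,-35,0],[0,0,0],32]
    - [[-70,-65,0],[0,0,0],32]
    - [[-90,-95,0],[0,0,0],32]
    - [[-110,-120,0],[0,0,0],32]
    - [[-120,-135,0],[0,0,0],32]
    - [[-120,-135,0],[0,0,0],32]
    - [[-120,-135,0],[0,0,0],32]

```text
clock: 34.28
tcp_pos: [0.4632, -0.4024, 0.0799]
orientation: [0.0, 0.671, 0.741, 0.0]
wrist_force: [-0.2, -0.3, 0.5]
finger_gap: 0.0318
grip_force: 0.0
```

```bash
python3 - <<'E'
from h import *
I=imaging.read_camera("scene")
im=cv2.resize(I[160:340,120:480],(720,360),interpolation=cv2.INTER_CUBIC)
cv2.imwrite("pics/c11.png",cv2.convertScaleAbs(im,alpha=1.4)[:,:,::-1])
s=telemetry.get_state();print(s["tcp_pos"],s["wrist_force"])
E
```

```text
[ 0.464  -0.4016  0.0797] [0.0801 0.6454 0.7021]
```

View pics/c11.png

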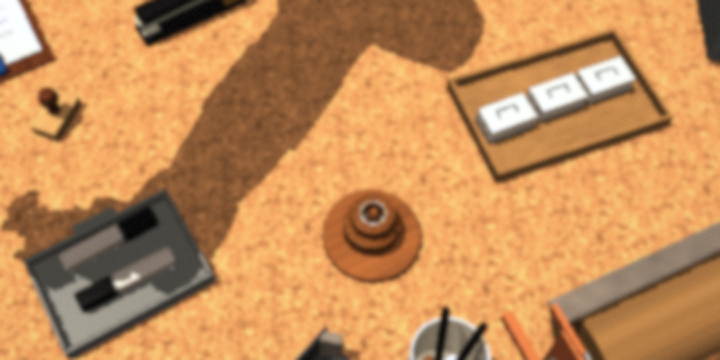

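The view shows both markers flat in the grey tray (around (110,245) and (125,278)), three boxes flat in the cardboard tray, and both rolls stacked on the spindle at (373,225). Handing in.

```bash
python3 -c "
from workcell import env
print(env.hand_in())"
```

```text
the job is handed in; nothing more can be done
None
```

I handed the job in at about 34 s with both rolls stacked and pressed on the spindle, large below small, and both staple boxes and the marker lying flat in their trays; no verdict came back.

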